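# Wind the lantern round on the bench positioner

## Task

Turn the copper lantern on the bench positioner round until its open side squarely faces the crank post, ready for fitting. Take the upright crank by its loose grip sleeve and wind it, either way round, keeping the sleeve gripped between the fingers the whole way; move the lantern only by the crank, never touching the lantern or its plate. Then let go and leave it there.

Things in the scene. Friction and masses are not known exactly. Their poses are not given: they have to be found in the camera images.
- positioner: Fixed grey hand-cranked turning stand, base 140 x 450 x 30 mm. Origin on the bench (z = 0) on the vertical axis of the crank post (round grey post, 64 mm across, 92 mm tall, at one end). Its +y axis points level from the crank post to the round steel plate at the other end, whose vertical axis is 280 mm away; a flat dark belt cover 66 mm high joins them.
- sleeve: Upright wooden crank sleeve, 28 mm across, 70 mm long, spinning freely on its pin. Origin at its centre, 148 mm above the bench. Its axis is vertical, 65 mm from the post's axis: it moves on a level circle of 65 mm radius. The flat steel crank arm under it is 22 mm wide, top 106 mm (hub nut 111 mm) above the bench; the pin's 22 mm cap tops out at 188 mm. It needs about 5 N and stays where left.
- crank (a joint): Angle of the crank, rad, counter-clockwise from above positive; 0 when its arm points along the positioner's +x axis, and the lantern's open side then faces the crank post. It starts between 1.75 and 4.53 and turns either way, a full turn or more. The belt turns the plate the same way by the same angle (1 to 1).
- faceplate: Round steel plate, 190 mm across, 15 mm thick, with the lantern clamped on it: a roofless copper box 110 x 110 mm, 150 mm high (top 240 mm above the bench), walled on three sides, open on the fourth (a U from above), brass burner inside. Origin on the plate's axis, 75 mm above the bench; its -y axis points out of the open side, at the start 100 to 180 degrees away from the crank post.

How it is judged:
On the way, in this order (a step that is already met when the one before it is completed fails the run):
1. the crank's sleeve is gripped (contact force between the fingers and sleeve above 1 N and horizontal distance between the grasp point and sleeve below 0.02 m), for 0.2 s.
2. the crank is being wound with the sleeve gripped: the open side has come round to within 75 degrees of the crank post (contact force between the fingers and sleeve above 1 N and y of positioner in the frame of faceplate below -0.0725 m).
3. the open side faces the crank post, within 14 degrees, with the sleeve still gripped (contact force between the fingers and sleeve above 1 N and y of positioner in the frame of faceplate below -0.2 m and x of positioner in the frame of faceplate between -0.068 and 0.068 m), for 0.1 s.
At the end, for the whole second after the job is handed in: The lantern's open side faces the crank post within 14 degrees, the plate is at rest and the sleeve is released (y of positioner in the frame of faceplate below -0.2 m and x of positioner in the frame of faceplate between -0.068 and 0.068 m and angular speed of faceplate below 0.1 rad/s and contact force between the fingers and sleeve below 0.1 N); the robot touches nothing.
It fails at once if the crank turns (faster than 0.5 rad/s) while its sleeve is not between the fingers (25 mm or more from the grasp point) ((velocity of joint crank above 0.5 rad/s or velocity of joint crank below -0.5 rad/s) and horizontal distance between the grasp point and sleeve above 0.025 m).
It fails at once if the robot touches the lantern or its plate (more than 2 N) (contact force between any of the fingers, the arm and faceplate above 2 N).
It also fails if it takes over 35 s, if anything falls off the work surface, if the arm or the gripper's body presses on something with over 40 N, if the wrist force passes 120 N, or if a joint passes its speed limit or range.

## Robot

A 6-joint arm with a two-finger parallel gripper is mounted at the origin on the work surface. World frame = base frame: x ahead of the robot, y to its left, z up, the work surface at z = 0. Lengths are in m, angles in rad, forces in N, time in s.
With the tool pointing down it reaches from about 0.25 to 0.775 m from the base axis. Payload 4 kg.
Tool frame: the origin (TCP) lies at the very end of the fingers, on their centre line; the grasp point (between the pads) lies 19 mm behind it; z points along the fingers, y is the direction in which the jaws open and shut (so a half turn about z gives the same grasp; the last joint's range is limited). The gripper opens to 85 mm and grips with 20 to 120 N. Pads are 22 mm wide; open, the fingers measure 114 mm over their backs; the gripper's body (76 mm by 85 mm) begins 54 mm behind the grasp point. The pads swing forward as they close: fully open they stand 13 mm farther back than shut.
Start: joints at [-1.43, 0.087, 1.371, -0, 1.684, -0.103], TCP at [0.133, -0.534, 0.231] pointing down, gripper open.
Joint ranges: [-3.1, 3.1], [-0.76, 2.03], [0.27, 2.55], [-1.08, 4.22], [0.17, 2.65], [-2.57, 2.57]. Speed limits (rad/s): [2.79, 2.79, 3.14, 3.14, 3.14, 3.14].

## Interface

Orientations are given as a unit quaternion [w, x, y, z].
In Python, from station import ctrl gives the robot as it stands.
- The arm moves only by the tool move_arm, never from a script. Its argument "deltas" is a list that holds one entry, the list of rows, each a list of 7 numbers: the turn, a rotation vector about the world's x, y, z in rad, then the shift along the world's x, y, z in mm, then the finger opening in mm, from 0 to 85.4. In form: [[[ax, ay, az, tx, ty, tz, hand], ...]]. A call has 1 to 20 rows; each row is the pose to reach, as a shift and turn from the pose commanded when the call began; what a row does not reach only later rows make up. A row lasts 1/12 s, in which the tool goes at most 41.7 mm and 7.16 degrees, less where a joint would pass 70% of its speed; a pose out of reach is approached as far as the arm can. A call with a gripper value outside its range is refused whole. The fingers move at their own pace and stop on an object; the grip force is fixed at half the most. Time passes only in rows, so rows that repeat a pose let the fingers close. It gives the time, the measured TCP pose, the force and the opening at its end, in the units of the state.
- ctrl.get_obs(): the state, without advancing time (a new reading comes with each control period).
- ctrl.camera(name): name is "scene" or "top" or "wrist"; returns (picture, depth): 400x640x3 uint8, red, green, blue; 400x640 float32, m along the optical axis (not along the pixel's ray), 0 where there is no reading.
- ctrl.camera_params(name): a dict with "fov_y" (degrees; the focal length in pixels is half the picture's height over the tangent of half this angle, whatever the lens; pixels are square), "cx", "cy" (the principal point, pixels), "k1" (the pictures are not rectified: a ray, as slopes to the right and down, at radius r is drawn at 1 + k1 r^2 times it, then the intrinsics apply), "extrinsics" (4x4, takes a point from world to camera coordinates). Camera axes: x right, y down, z forward; pixel columns grow to the right and rows downward; lengths in m; the calibration is good to about 2 mm. A picture is of the moment at which its call begins: read the wrist's pose just before it. camera_params takes no time and is no camera call; for the wrist camera it gives the pose at the moment of the call.
- ctrl.sign_off(): hands the job in, once; it reports no verdict.
The state is a dict: "time": time; "qpos": joint angles; "joint_velocities": joint speeds; "joint_torque": joint torques, N m; "eef_pos": TCP position; "tcp_rot": TCP orientation; "contact_force": force on the tool from outside, world axes, zero at the start; "torque": the same for the moment, N m; "gripper_width": opening from 0.0 (shut) to 1.0 (fully open).
Only numpy, scipy, OpenCV 4.12 (cv2) and the standard library are available. Lean on these libraries where they do the work, as an engineer would, in place of code of your own. Each camera call takes 0.05 s, during which the arm holds its last target.

## Working session

There is one attempt and no reset: what is moved stays moved. The work goes in short steps, Python scripts to look and compute and a tool call to move; the robot and the scene stay as the last step left them, time stands still between calls to the robot, and variables do not carry over. Pictures are saved under pics/ and viewed, and the job is handed in when it is done.

Besides the shell and the picture viewer there is one more tool, called after ">>>" as name(argument=value, ...) on one line, values as JSON. move_arm: Moves the arm, as the interface text tells. Its arguments: {"type":"object","properties":{"deltas":{"type":"array"}},"required":["deltas"]}

```bash
ls; mkdir -p pics; python3 - <<'E'
from station import ctrl
import cv2,numpy as np
o=ctrl.get_obs();print(o)
for n in ("top","scene"):
    p=ctrl.camera_params(n);print(n,p)
    im,d=ctrl.camera(n)
    np.savez(f"pics/{n}0.npz",im=im,d=d,E=p["extrinsics"],k=[p["fov_y"],p["cx"],p["cy"],p["k1"]])
    cv2.imwrite(f"pics/{n}0.png",im[:,:,::-1])
E
```

```text
pics
{'time': 0.0, 'qpos': array([-1.43016544e+00,  8.79837135e-02,  1.37226165e+00,  1.27108842e-05,
        1.68358330e+00, -1.03068978e-01]), 'joint_velocities': array([-0.00072707, -0.0006097 , -0.00096897,  0.00052156,  0.0002006 ,
       -0.00162064]), 'joint_torque': array([-4.71919047e-04, -3.51870954e+01, -3.13274145e+01, -3.00176443e-04,
        1.07924477e-02, -1.27069930e-05]), 'eef_pos': array([ 0.13265908, -0.53325615,  0.23011967]), 'tcp_rot': array([-1.11792666e-03,  9.92584771e-01,  1.21549255e-01, -1.46812252e-05]), 'contact_force': array([0.19000115, 0.105234  , 0.15758218]), 'torque': array([-0.00497484, -0.01731718,  0.00628022]), 'gripper_width': 1.0006749349242905}
top {'fov_y': 47.54475201136492, 'cx': 325.7331134133841, 'cy': 206.62204225085674, 'k1': -0.10383622245523, 'extrinsics': array([[-0.02124066, -0.99939482,  0.02754696,  0.0140704 ],
       [-0.99823599,  0.019672  , -0.05601718,  0.59060407],
       [ 0.05544137, -0.02868821, -0.99804972,  0.79835867],
       [ 0.        ,  0.        ,  0.        ,  1.        ]])}
scene {'fov_y': 52.31761513115013, 'cx': 321.71861136382745, 'cy': 205.0995988907071, 'k1': -0.011997610521946226, 'extrinsics': array([[ 0.65341873,  0.75685649,  0.01456805, -0.39830289],
       [ 0.44319632, -0.36688256, -0.81790843, -0.1693678 ],
       [-0.61369454,  0.54089319, -0.57516395,  1.09861295],
       [ 0.        ,  0.        ,  0.        ,  1.        ]])}
```

View pics/top0.png

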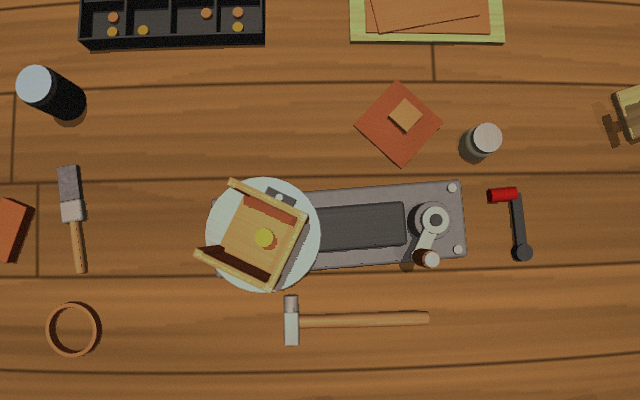

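View pics/scene0.png

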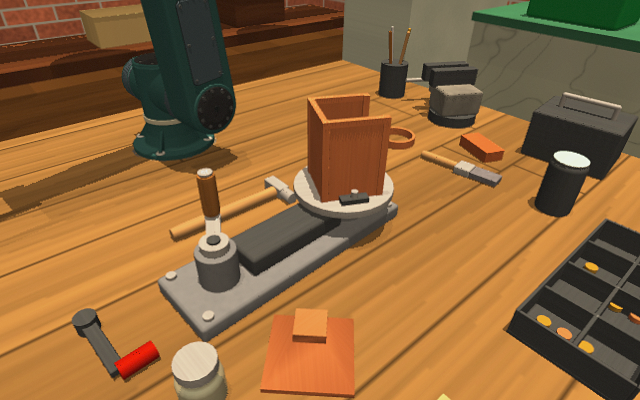

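Top view: plate is at about (262,234), the post hub at (434,220) and the sleeve cap at (430,260). The lantern's open side faces left, away from the post. Next I'll measure these with depth.

```bash
cat > h.py <<'E'
import numpy as np,cv2
def cloud(f):
    z=np.load(f);d=z["d"];fov,cx,cy,k1=z["k"];E=z["E"];H,W=d.shape
    fl=H/2/np.tan(np.radians(fov/2))
    u,v=np.meshgrid(np.arange(W),np.arange(H))
    xd=(u-cx)/fl;yd=(v-cy)/fl;x=xd.copy();y=yd.copy()
    for _ in range(20):
        s=1+k1*(x*x+y*y);x=xd/s;y=yd/s
    P=np.stack([x*d,y*d,d],-1)
    P=(P-E[:3,3])@E[:3,:3]
    P[d==0]=np.nan
    return P,z["im"]
def circ(p):
    A=np.c_[2*p,np.ones(len(p))];s=np.linalg.lstsq(A,(p**2).sum(1),rcond=None)[0]
    return s[:2],np.sqrt(s[2]+s[:2]@s[:2])
E
python3 - <<'E'
from h import *
for n in("top","scene"):
    P,im=cloud(f"pics/{n}0.npz");z=P[...,2]
    x,y=P[...,0],P[...,1]
    if n=="top": print([ (q,P[q[1],q[0]].round(4)) for q in [(430,260),(434,220),(262,210),(440,212),(310,235),(350,225),(20,60),(550,300)]])
    reg=(x>.3)&(x<.75)&(y>-.5)&(y<.45)
    def rep(s,m):
        p=P[m]; 
        if len(p)<5: print(n,s,len(p));return
        (c,sz,a)=cv2.minAreaRect(p[:,:2].astype(np.float32)); print(n,s,len(p),"mean",p.mean(0).round(4),"rect c",np.round(c,4),np.round(sz,4),round(a,1),"mec",cv2.minEnclosingCircle(p[:,:2].astype(np.float32)))
    if n=="top":
        u,v=np.meshgrid(np.arange(640),np.arange(400))
        near=(abs(u-430)<30)&(abs(v-235)<45)
        rep("cap",near&(z>.175)); rep("sleeve",near&(z>.13)); rep("posttop",near&(z>.083)&(z<.097)); rep("nut",near&(z>.108)&(z<.115));rep("arm",near&(z>.1)&(z<.108))
        rep("base",(u>200)&(u<470)&(v>170)&(v<300)&(z>.02)&(z<.036))
        rep("plate",(u>190)&(u<330)&(v>165)&(v<300)&(z>.068)&(z<.08))
        rep("rim",(u>180)&(u<330)&(v>165)&(v<310)&(z>.232))
        rep("belt",(u>300)&(u<410)&(v>190)&(v<260)&(z>.061)&(z<.069))
E
```

```text
[((430, 260), array([ 0.5022, -0.1399,  0.1888])), ((434, 220), array([ 0.5607, -0.169 ,  0.109 ])), ((262, 210), array([0.5829, 0.1074, 0.0957])), ((440, 212), array([ 0.5733, -0.1795,  0.1083])), ((310, 235), array([0.541 , 0.0306, 0.0903])), ((350, 225), array([ 0.5562, -0.0369,  0.0655])), ((20, 60), array([8.911e-01, 5.945e-01, 3.000e-04])), ((550, 300), array([ 0.4062, -0.4194,  0.0005]))]
top cap 285 mean [ 0.5034 -0.1402  0.1861] rect c [ 0.5031 -0.1415] [0.0264 0.0253] 10.0 mec ((0.5030335187911987, -0.1416139453649521), 0.013537866063416004)
top sleeve 411 mean [ 0.5041 -0.1378  0.176 ] rect c [ 0.5033 -0.1413] [0.0269 0.0255] 10.0 mec ((0.5035214424133301, -0.14150840044021606), 0.014011479914188385)
top posttop 464 mean [ 0.5651 -0.1653  0.092 ] rect c [ 0.5493 -0.1554] [0.0638 0.1022] 37.1 mec ((0.5419737100601196, -0.15901261568069458), 0.05459895730018616)
top nut 330 mean [ 0.5579 -0.1685  0.1097] rect c [ 0.5378 -0.1627] [0.0407 0.0936] 70.7 mec ((0.5402694344520569, -0.15545573830604553), 0.04772976413369179)
top arm 560 mean [ 0.5448 -0.1619  0.1063] rect c [ 0.5406 -0.1538] [0.0431 0.098 ] 50.3 mec ((0.5353646278381348, -0.16009411215782166), 0.049762941896915436)
top base 6042 mean [ 0.5604 -0.1146  0.0303] rect c [ 0.5282 -0.0243] [0.1888 0.4502] 3.8 mec ((0.5516223907470703, -0.022364089265465736), 0.23354452848434448)
top plate 74 mean [0.5532 0.0063 0.0686] rect c [0.5504 0.0068] [0.0681 0.0198] 3.7 mec ((0.5504344701766968, 0.006336775608360767), 0.03444291278719902)
top rim 2053 mean [0.5357 0.0962 0.2405] rect c [0.544  0.1076] [0.1141 0.1155] 63.7 mec ((0.5435253977775574, 0.1076442152261734), 0.07996352761983871)
top belt 3684 mean [ 0.554  -0.0568  0.0663] rect c [ 0.5544 -0.0556] [0.075  0.1517] 3.4 mec ((0.5535800457000732, -0.054546259343624115), 0.08283663541078568)
```

```bash
python3 - <<'E'
from h import *
P,im=cloud("pics/top0.npz");z=P[...,2]
u,v=np.meshgrid(np.arange(640),np.arange(400))
def bnd(m):
    c=max(cv2.findContours(m.astype(np.uint8),cv2.RETR_EXTERNAL,cv2.CHAIN_APPROX_NONE)[0],key=len)[:,0]
    return P[c[:,1],c[:,0]]
def rfit(p,r,it=30):
    p=p[:,:2]
    c,_=circ(p)
    from scipy.optimize import least_squares
    s=least_squares(lambda c:np.hypot(*(p-c).T)-r,c,loss="soft_l1",f_scale=.001);return s.x,np.sqrt(np.median(s.fun**2))
m=(u>190)&(u<330)&(v>165)&(v<300)&(z>.085)&(z<.096)
p=P[m];print(len(p),cv2.minEnclosingCircle(p[:,:2].astype(np.float32)))
h=cv2.convexHull(p[:,:2].astype(np.float32))[:,0];print("plate",rfit(h,.095))
near=(abs(u-434)<30)&(abs(v-222)<25)
m=near&(z>.089)&(z<.0945);p=P[m]
h=cv2.convexHull(p[:,:2].astype(np.float32))[:,0];print("post",cv2.minEnclosingCircle(h),rfit(h,.032))
m=near&(z>.1075)&(z<.115);m&=(v<236);p=P[m];print("nut",len(p),cv2.minEnclosingCircle(p[:,:2].astype(np.float32)),z[m].max())
rim=P[(u>180)&(u<330)&(v>165)&(v<310)&(z>.235)]
r=cv2.minAreaRect(rim[:,:2].astype(np.float32));print(cv2.boxPoints(r).round(3))
c=cv2.boxPoints(r)
for i in range(4):
    a,b=c[i],c[(i+1)%4];t=(b-a)/np.linalg.norm(b-a);nn=np.array([-t[1],t[0]]);q=rim[:,:2]-a
    k=abs(q@nn)<.01;print(i,k.sum(),"mid",((a+b)/2).round(3))
E
```

```text
5008 ((0.544056236743927, 0.10888715833425522), 0.09551588445901871)
plate (array([0.54403234, 0.10814895]), np.float64(0.0005730683280244647))
post ((0.561501145362854, -0.1713663637638092), 0.032064035534858704) (array([ 0.56127654, -0.17120145]), np.float64(0.0007206011805231463))
nut 382 ((0.5581658482551575, -0.16873818635940552), 0.025768131017684937) 0.1149506387149238
[[0.467 0.082]
 [0.571 0.031]
 [0.621 0.133]
 [0.518 0.184]]
0 652 mid [0.519 0.056]
1 616 mid [0.596 0.082]
2 137 mid [0.569 0.159]
3 662 mid [0.492 0.133]
```

Checks agree: the post is at (0.5614,-0.1713), the plate is 0.280 m away, and the sleeve is at (0.503,-0.1415), radius 65.4 mm. Crank ≈ 149.4°, with the lantern consistent at about 150° off. I'll wind clockwise by about 150°, ending with the sleeve at (0.626,-0.167). First I'll move above the sleeve.

>>> move_arm(deltas=[[[0, 0, 0, 10, 11, 0, 85], [0, 0, 0, 30, 32, 0, 85], [0, 0, 0, 54, 57, 0, 85], [0, 0, 0, 78, 82, 0, 85], [0, 0, 0, 102, 108, 0, 85], [0, 0, 0, 126, 133, 0, 85], [0, 0, 0, 150, 159, 0, 85], [0, 0, 0, 174, 184, 0, 85], [0, 0, 0, 198, 210, 0, 85], [0, 0, 0, 222, 235, 0, 85], [0, 0, 0, 246, 260, 0, 85], [0, 0, 0, 270, 286, 0, 85], [0, 0, 0, 294, 311, 0, 85], [0, 0, 0, 318, 337, 0, 85], [0, 0, 0, 340, 360, 0, 85], [0, 0, 0, 358, 379, 0, 85], [0, 0, 0, 368, 389, 0, 85], [0, 0, 0, 370, 392, 0, 85], [0, 0, 0, 370, 392, 0, 85], [0, 0, 0, 370, 392, 0, 85]]])

```text
time: 1.77
eef_pos: [0.5021, -0.1418, 0.2311]
tcp_rot: [0.0, 0.993, 0.122, -0.001]
contact_force: [-0.2, 0.2, -0.4]
gripper_width: 0.999
```

```bash
python3 - <<'E'
from station import ctrl
from h import *
o=ctrl.get_obs();print(o['time'],o['qpos'],o['eef_pos'],o['contact_force'],o['tcp_rot'])
p=ctrl.camera_params("wrist");n="wrist1"
im,d=ctrl.camera("wrist")
np.savez(f"pics/{n}.npz",im=im,d=d,E=p["extrinsics"],k=[p["fov_y"],p["cx"],p["cy"],p["k1"]])
cv2.imwrite(f"pics/{n}.png",im[:,:,::-1])
P,im=cloud("pics/wrist1.npz");z=P[...,2];x=P[...,0];y=P[...,1]
m=(np.hypot(x-.503,y+.1415)<.03)&(z>.12)&(z<.2)
q=P[m];print(len(q),q.mean(0),q.max(0),q.min(0))
m&=z>.175
if m.sum()>5:
  v,u=np.where(m);print(u.min(),u.max(),v.min(),v.max());print(cv2.minEnclosingCircle(P[m][:,:2].astype(np.float32)))
E
```

```text
1.7667 [-3.83450367e-01  2.48397046e-02  1.43660365e+00 -6.46131267e-04
  1.68096096e+00  9.43341630e-01] [ 0.50212227 -0.14175842  0.2311089 ] [-0.18931041  0.15794324 -0.41474574] [ 8.44619355e-05  9.92571136e-01  1.21664591e-01 -5.10572928e-04]
2038 [ 0.50925967 -0.14034744  0.1747496 ] [ 0.51815747 -0.12782193  0.18986618] [ 0.49276822 -0.15503459  0.12002313]
301 342 199 241
((0.504356861114502, -0.14163661003112793), 0.013783779926598072)
```

View wrist.

View pics/wrist1.png

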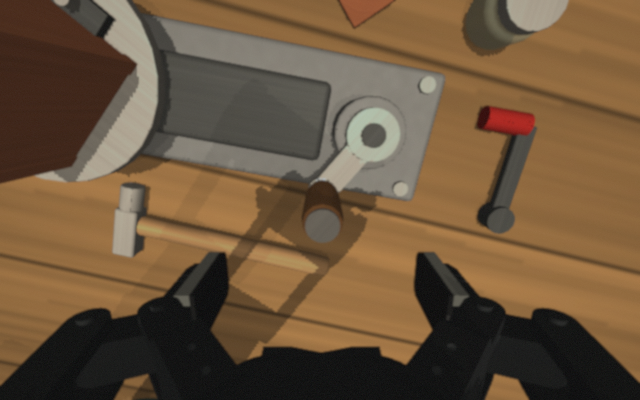

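The sleeve cap at (322,225) sits midway between the fingers (about 205 and 437), and its position agrees at (0.504,-0.1416). Descending to TCP z ≈ 0.130.

>>> move_arm(deltas=[[[0, 0, 0, 1, 0, -10, 85], [0, 0, 0, 1, 0, -25, 85], [0, 0, 0, 1, 0, -40, 85], [0, 0, 0, 1, 0, -55, 85], [0, 0, 0, 1, 0, -70, 85], [0, 0, 0, 1, 0, -85, 85], [0, 0, 0, 1, 0, -95, 85], [0, 0, 0, 1, 0, -101, 85], [0, 0, 0, 1, 0, -101, 85], [0, 0, 0, 1, 0, -101, 70], [0, 0, 0, 1, 0, -101, 55], [0, 0, 0, 1, 0, -101, 42], [0, 0, 0, 1, 0, -101, 36], [0, 0, 0, 1, 0, -101, 32], [0, 0, 0, 1, 0, -101, 29], [0, 0, 0, 1, 0, -101, 26], [0, 0, 0, 1, 0, -101, 22], [0, 0, 0, 1, 0, -101, 15], [0, 0, 0, 1, 0, -101, 10], [0, 0, 0, 1, 0, -101, 10]]])

```text
time: 3.48
eef_pos: [0.504, -0.142, 0.1309]
tcp_rot: [0.0, 0.993, 0.122, 0.0]
contact_force: [0.2, -0.7, 3.7]
gripper_width: 0.3
```

```bash
cat > snap.py <<'E'
import sys
from station import ctrl
from h import *
o=ctrl.get_obs();print(o['time'],o['eef_pos'],o['contact_force'],o['torque'],o['gripper_width'])
for cam in sys.argv[2:]:
    p=ctrl.camera_params(cam);n=cam+sys.argv[1]
    im,d=ctrl.camera(cam)
    np.savez(f"pics/{n}.npz",im=im,d=d,E=p["extrinsics"],k=[p["fov_y"],p["cx"],p["cy"],p["k1"]])
    cv2.imwrite(f"pics/{n}.png",im[:,:,::-1])
E
python3 snap.py 2 scene wrist
```

```text
3.4833 [ 0.50404012 -0.1419849   0.13090604] [ 0.2192131  -0.72578921  3.69620612] [-0.09076325  0.07614837  0.0528623 ] 0.29961094311287256
```

View pics/scene2.png

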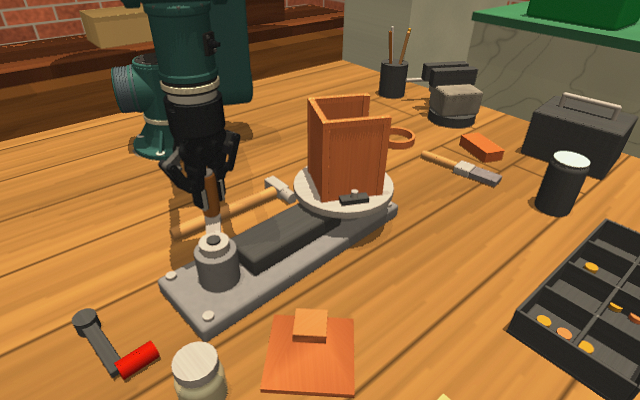

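View pics/wrist2.png

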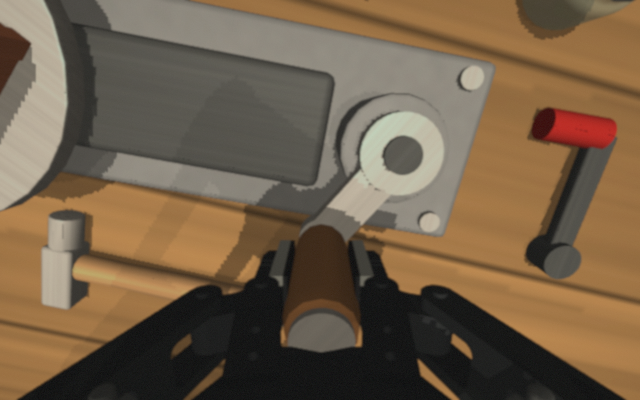

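Gripped: opening is 0.30 (about 26–28 mm) with the sleeve between the pads. Working out the arc.

```bash
python3 - <<'E'
import numpy as np
C=np.array([.5614,-.1713])*1e3;R=65
a=153-149.5*np.clip(np.arange(0,61)/60,0,1)
p=C+R*np.c_[np.cos(np.radians(a)),np.sin(np.radians(a))]
for k in range(3):
    q=(p[20*k+1:20*k+21]-p[20*k]).round(0).astype(int);print(",".join(f"[0,0,0,{x},{y},0,10]" for x,y in q))
E
```

```text
[0,0,0,1,2,0,10],[0,0,0,3,5,0,10],[0,0,0,4,7,0,10],[0,0,0,6,10,0,10],[0,0,0,8,12,0,10],[0,0,0,10,14,0,10],[0,0,0,12,16,0,10],[0,0,0,14,18,0,10],[0,0,0,16,20,0,10],[0,0,0,18,22,0,10],[0,0,0,20,23,0,10],[0,0,0,22,25,0,10],[0,0,0,25,26,0,10],[0,0,0,27,28,0,10],[0,0,0,30,29,0,10],[0,0,0,32,30,0,10],[0,0,0,35,31,0,10],[0,0,0,38,32,0,10],[0,0,0,40,33,0,10],[0,0,0,43,34,0,10]
[0,0,0,3,1,0,10],[0,0,0,6,1,0,10],[0,0,0,8,1,0,10],[0,0,0,11,2,0,10],[0,0,0,14,2,0,10],[0,0,0,17,2,0,10],[0,0,0,20,2,0,10],[0,0,0,22,1,0,10],[0,0,0,25,1,0,10],[0,0,0,28,0,0,10],[0,0,0,31,0,0,10],[0,0,0,34,-1,0,10],[0,0,0,36,-2,0,10],[0,0,0,39,-3,0,10],[0,0,0,41,-4,0,10],[0,0,0,44,-5,0,10],[0,0,0,47,-7,0,10],[0,0,0,49,-8,0,10],[0,0,0,51,-10,0,10],[0,0,0,54,-11,0,10]
[0,0,0,2,-2,0,10],[0,0,0,4,-4,0,10],[0,0,0,6,-5,0,10],[0,0,0,8,-8,0,10],[0,0,0,10,-10,0,10],[0,0,0,12,-12,0,10],[0,0,0,14,-14,0,10],[0,0,0,15,-16,0,10],[0,0,0,17,-19,0,10],[0,0,0,18,-21,0,10],[0,0,0,20,-24,0,10],[0,0,0,21,-26,0,10],[0,0,0,22,-29,0,10],[0,0,0,23,-32,0,10],[0,0,0,24,-34,0,10],[0,0,0,24,-37,0,10],[0,0,0,25,-40,0,10],[0,0,0,25,-43,0,10],[0,0,0,26,-45,0,10],[0,0,0,26,-48,0,10]
```

>>> move_arm(deltas=[[[0, 0, 0, 1, 2, 0, 10], [0, 0, 0, 3, 5, 0, 10], [0, 0, 0, 4, 7, 0, 10], [0, 0, 0, 6, 10, 0, 10], [0, 0, 0, 8, 12, 0, 10], [0, 0, 0, 10, 14, 0, 10], [0, 0, 0, 12, 16, 0, 10], [0, 0, 0, 14, 18, 0, 10], [0, 0, 0, 16, 20, 0, 10], [0, 0, 0, 18, 22, 0, 10], [0, 0, 0, 20, 23, 0, 10], [0, 0, 0, 22, 25, 0, 10], [0, 0, 0, 25, 26, 0, 10], [0, 0, 0, 27, 28, 0, 10], [0, 0, 0, 30, 29, 0, 10], [0, 0, 0, 32, 30, 0, 10], [0, 0, 0, 35, 31, 0, 10], [0, 0, 0, 38, 32, 0, 10], [0, 0, 0, 40, 33, 0, 10], [0, 0, 0, 43, 34, 0, 10]]])

```text
time: 5.25
eef_pos: [0.5463, -0.1081, 0.1309]
tcp_rot: [0.001, 0.993, 0.121, -0.001]
contact_force: [-3.5, -3.3, 7.0]
gripper_width: 0.307
```

```bash
python3 snap.py 3 wrist
```

```text
5.25 [ 0.54625552 -0.10812981  0.13088389] [-3.45846571 -3.25814488  6.96775047] [-0.52754528  0.54180191 -0.09458619] 0.3066646427926474
```

View pics/wrist3.png

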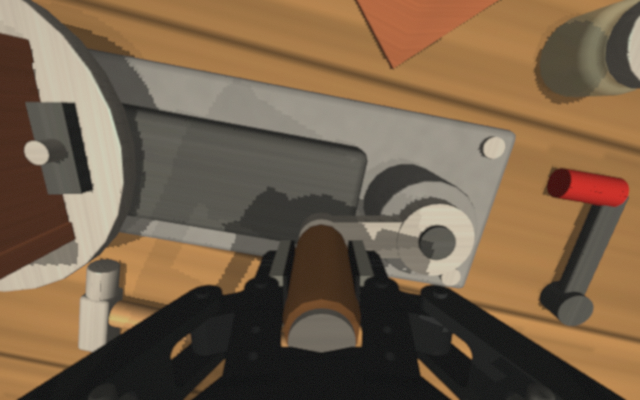

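The sleeve stays centred in the pads at about (322,300), the crank has turned about 50°, and forces are low. Continuing.

>>> move_arm(deltas=[[[0, 0, 0, 3, 1, 0, 10], [0, 0, 0, 6, 1, 0, 10], [0, 0, 0, 8, 1, 0, 10], [0, 0, 0, 11, 2, 0, 10], [0, 0, 0, 14, 2, 0, 10], [0, 0, 0, 17, 2, 0, 10], [0, 0, 0, 20, 2, 0, 10], [0, 0, 0, 22, 1, 0, 10], [0, 0, 0, 25, 1, 0, 10], [0, 0, 0, 28, 0, 0, 10], [0, 0, 0, 31, 0, 0, 10], [0, 0, 0, 34, -1, 0, 10], [0, 0, 0, 36, -2, 0, 10], [0, 0, 0, 39, -3, 0, 10], [0, 0, 0, 41, -4, 0, 10], [0, 0, 0, 44, -5, 0, 10], [0, 0, 0, 47, -7, 0, 10], [0, 0, 0, 49, -8, 0, 10], [0, 0, 0, 51, -10, 0, 10], [0, 0, 0, 54, -11, 0, 10]]])

```text
time: 6.97
eef_pos: [0.5997, -0.1181, 0.1309]
tcp_rot: [-0.001, 0.993, 0.122, -0.001]
contact_force: [-5.9, -2.2, 7.2]
gripper_width: 0.301
```

```bash
python3 snap.py 4 wrist
```

```text
6.9667 [ 0.59973713 -0.1181213   0.13088748] [-5.90755519 -2.21724987  7.2404283 ] [-0.36825651  0.85899495 -0.00596125] 0.30123390625440916
```

View pics/wrist4.png

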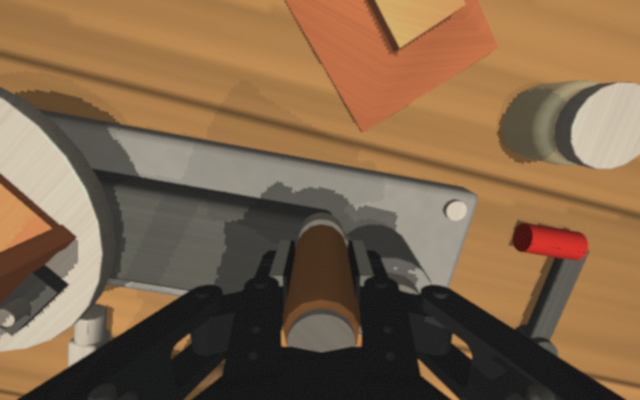

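The sleeve is still centred in the pads, and the lantern wall corner has come round to (70,240). Last third of the arc.

>>> move_arm(deltas=[[[0, 0, 0, 2, -2, 0, 10], [0, 0, 0, 4, -4, 0, 10], [0, 0, 0, 6, -5, 0, 10], [0, 0, 0, 8, -8, 0, 10], [0, 0, 0, 10, -10, 0, 10], [0, 0, 0, 12, -12, 0, 10], [0, 0, 0, 14, -14, 0, 10], [0, 0, 0, 15, -16, 0, 10], [0, 0, 0, 17, -19, 0, 10], [0, 0, 0, 18, -21, 0, 10], [0, 0, 0, 20, -24, 0, 10], [0, 0, 0, 21, -26, 0, 10], [0, 0, 0, 22, -29, 0, 10], [0, 0, 0, 23, -32, 0, 10], [0, 0, 0, 24, -34, 0, 10], [0, 0, 0, 24, -37, 0, 10], [0, 0, 0, 25, -40, 0, 10], [0, 0, 0, 25, -43, 0, 10], [0, 0, 0, 26, -46, 0, 10], [0, 0, 0, 26, -48, 0, 10]]])

```text
time: 8.68
eef_pos: [0.6268, -0.1646, 0.1309]
tcp_rot: [-0.002, 0.993, 0.122, 0.0]
contact_force: [-1.1, 3.0, 6.0]
gripper_width: 0.298
```

>>> move_arm(deltas=[[[0, 0, 0, 0, 0, 0, 10], [0, 0, 0, 0, 0, 0, 10], [0, 0, 0, 0, 0, 0, 10], [0, 0, 0, 0, 0, 0, 10]]])

```text
time: 9.02
eef_pos: [0.6268, -0.1651, 0.1309]
tcp_rot: [-0.001, 0.993, 0.122, 0.0]
contact_force: [-2.6, 2.1, 5.9]
gripper_width: 0.299
```

```bash
python3 snap.py 5 scene top; python3 - <<'E'
from h import *
P,im=cloud("pics/top5.npz");z=P[...,2];x=P[...,0];y=P[...,1]
m=(np.hypot(x-.544,y-.108)<.1)&(z>.235)&(z<.248)
r=P[m][:,:2].astype(np.float32);c=cv2.boxPoints(cv2.minAreaRect(r));print(len(r),cv2.minAreaRect(r))
for i in range(4):
    a,b=c[i],c[(i+1)%4];t=(b-a)/np.linalg.norm(b-a);n=np.array([-t[1],t[0]]);print((abs((r-a)@n)<.01).sum(),(a+b)/2)
E
```

```text
9.0167 [ 0.62684157 -0.16506281  0.13090557] [-2.60345333  2.08731145  5.85587241] [ 0.17605818  0.32225463 -0.02595302] 0.2988579610727346
2085 ((0.5439666509628296, 0.10811392217874527), (0.11466851830482483, 0.1143781840801239), 5.603208065032959)
669 [0.48690635 0.10251588]
145 [0.54955053 0.05119808]
671 [0.60102695 0.11371196]
666 [0.53838277 0.16502976]
```

View pics/top5.png

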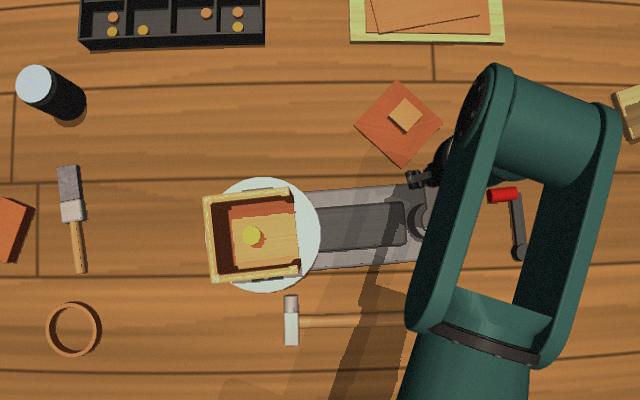

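View pics/scene5.png

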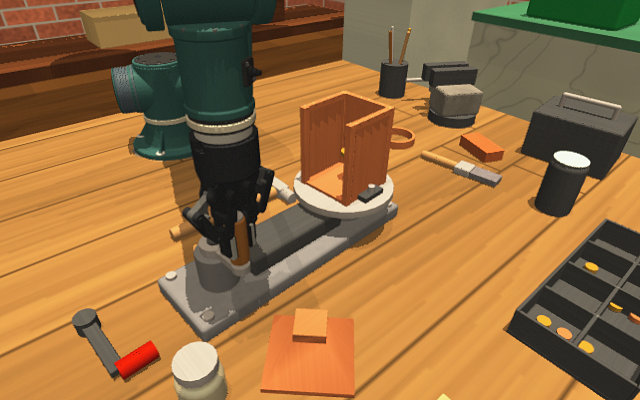

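The top view shows the open side facing right towards the post, and the measured heading error is about 2.1°. I'll add a 2 mm nudge, release, then rise.

>>> move_arm(deltas=[[[0, 0, 0, 0, -1, 0, 10], [0, 0, 0, 0, -2, 0, 10], [0, 0, 0, 0, -2, 0, 10], [0, 0, 0, 0, -2, 0, 10], [0, 0, 0, 0, -2, 0, 30], [0, 0, 0, 0, -2, 0, 45], [0, 0, 0, 0, -2, 0, 60], [0, 0, 0, 0, -2, 0, 75], [0, 0, 0, 0, -2, 0, 85], [0, 0, 0, 0, -2, 0, 85], [0, 0, 0, 0, -2, 0, 85], [0, 0, 0, 0, -2, 0, 85]]])

```text
time: 10.12
eef_pos: [0.6268, -0.1688, 0.1303]
tcp_rot: [0.0, 0.993, 0.122, 0.0]
contact_force: [0.0, -1.0, 0.1]
gripper_width: 0.999
```

```bash
python3 snap.py 6 wrist
```

```text
10.1167 [ 0.6267722  -0.16881089  0.13030059] [ 0.03593669 -1.03048454  0.05705776] [-0.01568138 -0.02798309 -0.01951385] 0.9991251928206732
```

View pics/wrist6.png

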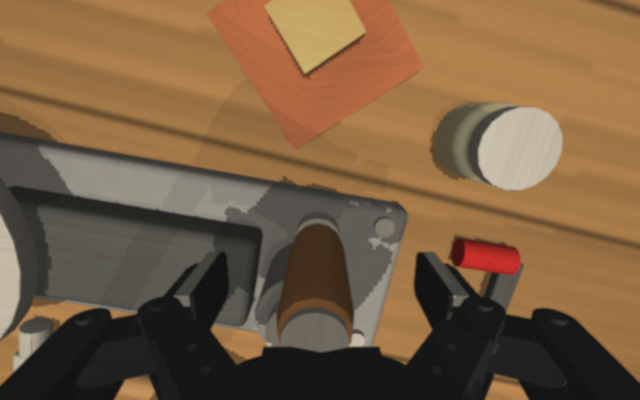

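The fingers are open at (215,280) and (435,280), well clear of the sleeve at (315,300). Rising straight up.

>>> move_arm(deltas=[[[0, 0, 0, 0, 0, 8, 85], [0, 0, 0, 0, 0, 20, 85], [0, 0, 0, 0, 0, 35, 85], [0, 0, 0, 0, 0, 50, 85], [0, 0, 0, 0, 0, 65, 85], [0, 0, 0, 0, 0, 80, 85], [0, 0, 0, 0, 0, 95, 85], [0, 0, 0, 0, 0, 110, 85], [0, 0, 0, 0, 0, 120, 85], [0, 0, 0, 0, 0, 120, 85], [0, 0, 0, 0, 0, 120, 85], [0, 0, 0, 0, 0, 120, 85]]])

```text
time: 11.17
eef_pos: [0.6265, -0.1686, 0.2496]
tcp_rot: [-0.0, 0.993, 0.122, -0.001]
contact_force: [-0.1, 0.3, -0.0]
gripper_width: 0.993
```

```bash
python3 snap.py 7 wrist top; python3 - <<'E'
from h import *
P,im=cloud("pics/top7.npz");z=P[...,2];x=P[...,0];y=P[...,1]
m=(np.hypot(x-.544,y-.108)<.1)&(z>.235)&(z<.248)
r=P[m][:,:2].astype(np.float32);c=cv2.boxPoints(cv2.minAreaRect(r));print(len(r),cv2.minAreaRect(r))
for i in range(4):
    a,b=c[i],c[(i+1)%4];t=(b-a)/np.linalg.norm(b-a);n=np.array([-t[1],t[0]]);print((abs((r-a)@n)<.01).sum(),(a+b)/2)
P,im=cloud("pics/wrist7.npz");z=P[...,2]
m=(np.hypot(P[...,0]-.626,P[...,1]+.167)<.03)&(z>.175)&(z<.2);print(cv2.minEnclosingCircle(P[m][:,:2].astype(np.float32)))
E
```

```text
11.1667 [ 0.62650315 -0.16864965  0.24959806] [-0.10367733  0.27262178 -0.04314652] [ 0.01471208 -0.05408614  0.0579627 ] 0.9934190115288303
2069 ((0.5439095497131348, 0.10838626325130463), (0.11476469039916992, 0.11449532955884933), 3.993813991546631)
658 [0.48666656 0.10438965]
145 [0.5478968  0.05127762]
665 [0.60115254 0.11238287]
636 [0.5399223 0.1654949]
((0.6276307106018066, -0.1662244349718094), 0.013785059563815594)
```

View pics/wrist7.png

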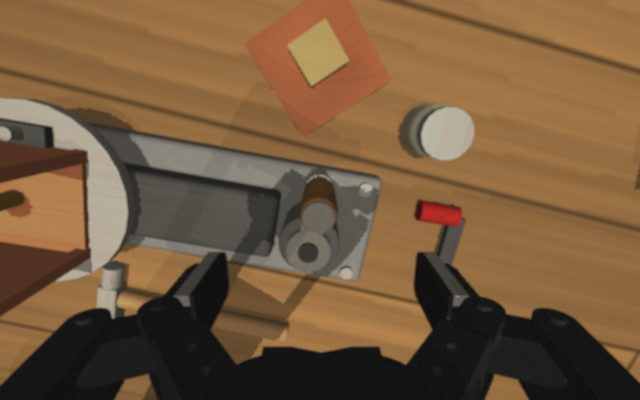

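The lantern's open side at (85,200) faces the post at (308,250). The error is now about 0.5°, and the gripper is clear of everything. Handing in.

```bash
python3 -c "
from station import ctrl
print(ctrl.sign_off())"
```

```text
the job is handed in; nothing more can be done
None
```

I gripped the crank's sleeve, wound it about 150° clockwise in one unbroken grip, then released it, rose 120 mm clear and handed in. The hand-in gave no verdict.

**Final angle:** the last top-camera measurement put the open side about 0.5° from facing the crank post; the limit is 14°. The sleeve measured (0.628, -0.166), within about 2 mm of where I meant to leave it.

**Grip and forces:** the opening stayed at about 0.30 the whole way round. Forces were about 10 N or less at every reading, all taken between moves. After release and rising, the tool read about 0.3 N, which is within the sensor's noise.

**Other checks:** the wrist and top cameras agreed to within 1–2 mm, and no check failed. I finished at about 11 s of the 35 s allowed. I did not measure the plate's speed directly. It still faced the post about 1 s after release.

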